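# Set out the candles on their saucers

## Task

Set the table for the evening: stand each of the three bare pillar candles upright in the middle of its own green saucer, the thickest candle on the widest saucer, the middle one on the middle-sized saucer and the thinnest on the smallest. Set them down gently, and leave the candle in the white jar, the notebook and the trinket box where they are.

Things in the scene. Friction and masses are not known exactly. Their poses are not given: they have to be found in the camera images.
- candle_thick: The thickest and shortest of the three bare pillar candles: a plain ivory wax cylinder 58 mm in diameter and 75 mm tall, with a dark soft wick (3 mm thick, 8 mm more) on top. It stands loose and upright. Origin: centre of its underside; z up along its axis.
- candle_middle: The middle of the three bare pillar candles: a plain ivory wax cylinder 44 mm in diameter and 90 mm tall, with a dark soft wick (3 mm thick, 8 mm more) on top. It stands loose and upright. Origin: centre of its underside; z up along its axis.
- candle_thin: The thinnest and tallest of the three bare pillar candles: a plain ivory wax cylinder 30 mm in diameter and 110 mm tall, with a dark soft wick (3 mm thick, 8 mm more) on top. It stands loose and upright. Origin: centre of its underside; z up along its axis.
- saucer_large: The widest of the three round dull-green glazed saucers: 124 mm across the rim, rim 14 mm high and 4 mm thick, slightly flared, with a flat inner floor about 108 mm across lying 6 mm above the table. Loose. Origin: centre of its underside; z up.
- saucer_medium: The middle-sized of the three round dull-green glazed saucers: 98 mm across the rim, rim 14 mm high and 4 mm thick, slightly flared, with a flat inner floor about 82 mm across lying 6 mm above the table. Loose. Origin: centre of its underside; z up.
- saucer_small: The smallest of the three round dull-green glazed saucers: 74 mm across the rim, rim 14 mm high and 4 mm thick, slightly flared, with a flat inner floor about 58 mm across lying 6 mm above the table. Loose. Origin: centre of its underside; z up.
- jar_candle: Bystander: a candle poured into a white ceramic jar, 84 mm in diameter and 80 mm tall, the wax 13 mm below its rim. Stays where it is. Origin: centre of its underside.
- notebook: Bystander: a cream spiral-bound notebook, 150 x 210 x 15 mm, with two 250 mm wooden knitting needles lying on it, at the left of the work. Stays where it is. Origin: centre of its underside; y along its spine.
- trinket_box: Bystander: a dark wooden trinket box with pale inlay, 124 x 164 x 67 mm, at the right of the work. Stays where it is. Origin: centre of its underside; y along its long side.
There are look-alikes about, which are no part of the job. What is shaped like the saucer_large but orange is not meant.

How it is judged:
By the outcome, as a careful person would: the job done as asked, in the order asked, and still so for the second after the job is handed in, with the robot touching nothing.
It also fails if it takes over 96 s, if anything falls off the work surface, if the arm or the gripper's body presses on something with over 40 N, if the wrist force passes 120 N, or if a joint passes its speed limit or range.

## Robot

A 6-joint arm with a two-finger parallel gripper is mounted at the origin on the work surface. World frame = base frame: x ahead of the robot, y to its left, z up, the work surface at z = 0. Lengths are in m, angles in degrees, forces in N, time in s.
With the tool pointing down it reaches from about 0.3 to 0.75 m from the base axis. Payload 8.5 kg.
Tool frame: the origin (TCP) lies at the very end of the fingers, on their centre line; the grasp point (between the pads) lies 19 mm behind it (env.tcp_to_grasp is the distance from the TCP to the grasp point, in m); z points along the fingers, y is the line along which they close (so a half turn about z gives the same grasp; the last joint's range is limited). The gripper opens to 85 mm and grips with 20 to 120 N. Pads are 22 mm wide; open, the fingers measure 114 mm over their backs; the gripper's body (76 mm by 85 mm) begins 54 mm behind the grasp point. The pads swing forward as they close: fully open they stand 13 mm farther back than shut.
Start: joints at [55.732, 21.807, 74.336, -0, 83.858, -12.336], TCP at [0.205, 0.51, 0.231] pointing down, gripper open.
Joint ranges: [-178.18, 178.18], [-50.72, 133.34], [12.68, 142.11], [-81.47, 261.47], [9.98, 163.14], [-165.26, 165.26]. Speed limits (degrees/s): [136.94, 136.94, 180, 180, 180, 180].

## Interface

Orientations are given as a 3x3 rotation matrix whose columns are the frame's x, y, z axes.
In Python, from rig import status, get_image, env gives the robot as it stands.
- The arm moves only by the shell command python3 -m handwheel 'ROWS' [FORCE]. ROWS is text: rows parted by semicolons, each of 7 numbers parted by spaces: the shift along the world's x, y, z in cm, then the turn, a rotation vector about the world's x, y, z in degrees, then the opening, from 0 (shut) to 1 (fully open). In form: dx dy dz wx wy wz gripper; .... A call has 1 to 8 rows; each row is the pose to reach, as a shift and turn from the pose commanded when the call began; what a row does not reach only later rows make up. A row lasts 1/12 s, in which the tool goes at most 41.7 mm and 7.16 degrees, less where a joint would pass 70% of its speed; a pose out of reach is approached as far as the arm can. A call with a gripper value outside its range is refused whole. The fingers move at their own pace and stop on an object; FORCE is the grip in N (left out, the last holds). Time passes only in rows, so rows that repeat a pose let the fingers close. It gives the time, the measured TCP pose, the force, the opening and the grip force at its end, in the units of the state.
- status.observe(): the state, without advancing time (a new reading comes with each control period).
- get_image(name): name is "scene" or "top" or "wrist"; returns a dict with "color" (480x640x3 uint8, red, green, blue), "vertical_fov" (degrees; the focal length in pixels is half the picture's height over the tangent of half this angle, whatever the lens; pixels are square), "cx", "cy" (the principal point, pixels), "xyz" and "orientation" of the camera in the world. Camera axes: x right, y down, z forward; pixel columns grow to the right and rows downward; lengths in m; the calibration is good to about 2 mm. A picture is of the moment at which its call begins. There is no depth.
- env.close_job(): hands the job in; it is judged then, once.
The state is a dict: "time_s": time; "q": joint angles; "qvel": joint speeds; "joint_efforts": joint torques, N m; "position": TCP position; "tool_rot": TCP orientation; "ft_force": force on the tool from outside, world axes, zero at the start; "wrist_torque": the same for the moment, N m; "grip_width": finger opening in m; "gripper_force": force on a finger pad.
Only numpy, scipy, OpenCV 4.12 (cv2) and the standard library are available. Lean on these libraries where they do the work, as an engineer would, in place of code of your own. Each camera call takes 0.05 s, during which the arm holds its last target. There are 200 camera calls.

## Working session

There is one attempt and no reset: what is moved stays moved. The work goes in short steps, Python scripts to look and compute and a shell command to move; the robot and the scene stay as the last step left them, time stands still between calls to the robot, and variables do not carry over. Pictures are saved under pics/ and viewed, at most 14 in all, crops included, and the job is handed in when it is done.

```bash
ls; mkdir -p pics; python3 - <<'E'
from rig import status,get_image,env
import cv2
for n in ("top","scene"):
    d=get_image(n); cv2.imwrite(f"pics/{n}0.png",d["color"][:,:,::-1]); print(n,{k:v for k,v in d.items() if k!="color"})
print(status.observe()); print(env.tcp_to_grasp)
E
```

```text
pics
top {'vertical_fov': 50.900930520868734, 'cx': 316.4562438294076, 'cy': 233.5493660065179, 'xyz': array([ 0.29581767, -0.00465493,  1.50413012]), 'orientation': array([[-0.006245  , -0.99185979,  0.12718162],
       [-0.99995228,  0.00714957,  0.00665714],
       [-0.00751225, -0.12713398, -0.99185711]])}
scene {'vertical_fov': 44.85712001707866, 'cx': 323.2019833847061, 'cy': 240.58985974334175, 'xyz': array([1.45424787, 0.41268176, 1.22281586]), 'orientation': array([[-0.3986961 ,  0.69728201, -0.59568383],
       [ 0.91708123,  0.30445082, -0.25743292],
       [ 0.00185308, -0.64892796, -0.7608476 ]])}
{'time_s': 0.1, 'q': array([ 5.57321662e+01,  2.18360207e+01,  7.43795106e+01, -2.28694905e-03,
        8.38588094e+01, -1.23369250e+01]), 'qvel': array([ 0.06692519, -0.05289469, -0.10697356, -0.04435114, -0.01126996,
       -0.04858998]), 'joint_efforts': array([ 4.20564611e-03, -4.49212396e+01, -2.31659889e+01, -9.72988073e-05,
        3.57405574e-03,  2.34721819e-05]), 'position': array([0.20528446, 0.50996115, 0.23078922]), 'tool_rot': array([[-9.27636428e-01,  3.73483830e-01, -6.97770158e-04],
       [ 3.73484406e-01,  9.27635813e-01, -1.09460935e-03],
       [ 2.38457697e-04, -1.27600578e-03, -9.99999157e-01]]), 'ft_force': array([ 0.16138417, -0.18337442, -0.10566148]), 'wrist_torque': array([-0.03748666, -0.00223948,  0.02203698]), 'gripper_force': 0.0, 'grip_width': 0.08528087365047415}
0.0187
```

View pics/top0.png

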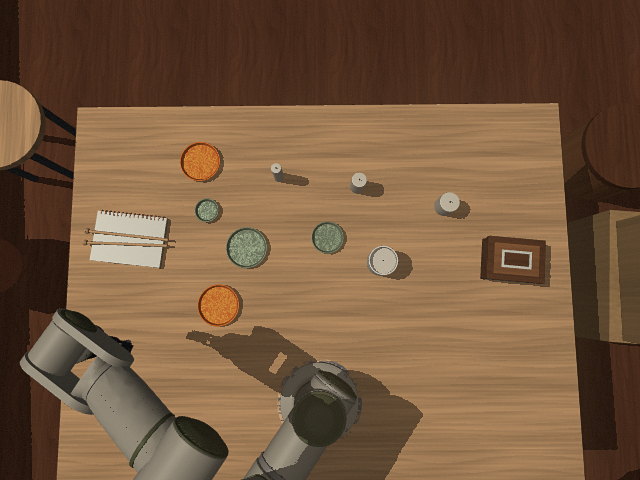

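View pics/scene0.png

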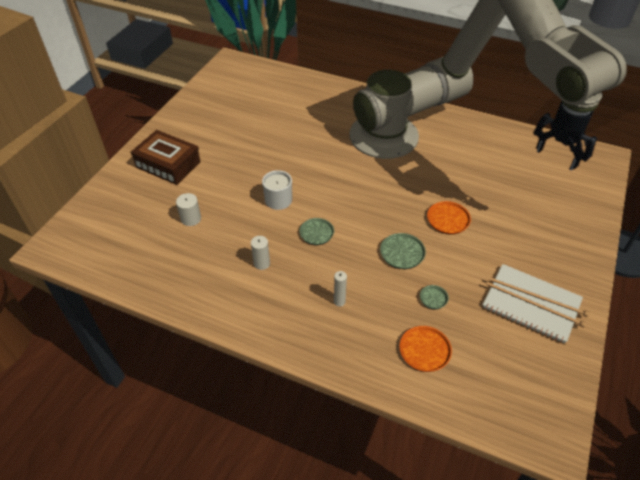

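The top view shows the green saucers: small at (207,211), large at (247,248), medium at (328,237). It also shows the candles: thin at (276,170), middle at (359,181) and thick at (450,203). The jar is at (383,261), and the scene view agrees. Next I'll measure positions from both views.

```bash
cat > h.py <<'E'
import numpy as np, cv2
from rig import status,get_image,env
def ray(d,u,v):
    f=240/np.tan(np.radians(d["vertical_fov"]/2))
    r=d["orientation"]@np.array([(u-d["cx"])/f,(v-d["cy"])/f,1.]); return np.array(d["xyz"]),r
def plane(d,u,v,z):
    o,r=ray(d,u,v); return (o+r*(z-o[2])/r[2])[:2]
def comps(mask,amin):
    n,l,s,c=cv2.connectedComponentsWithStats(mask.astype(np.uint8),connectivity=8)
    return [(l==i,s[i,4],c[i]) for i in range(1,n) if s[i,4]>=amin]
def green(d,amin=150):
    hsv=cv2.cvtColor(d["color"],cv2.COLOR_RGB2HSV); h,s,v=[hsv[...,i].astype(int) for i in range(3)]
    m=((h>40)&(h<95)&(s>30)&(v>30)).astype(np.uint8)
    m=cv2.morphologyEx(m,cv2.MORPH_CLOSE,np.ones((3,3)))
    out=[]
    for c,_ in [(x[0],0) for x in comps(m,amin)]:
        p=np.concatenate(cv2.findContours(c.astype(np.uint8),0,1)[0]).reshape(-1,2)
        P=np.array([plane(d,u,v,.014) for u,v in p],np.float32)
        H=cv2.convexHull(P); (cx,cy),r=cv2.minEnclosingCircle(H); e=cv2.fitEllipse(H)
        out.append((np.round([cx,cy,2*r],4),np.round([*e[0],*e[1]],4)))
    return out
E
python3 - <<'E'
from h import *
for n in("top","scene"):
    d=get_image(n); print(n)
    for g in green(d):
        if np.abs(g[0][0])<1: print(*g)
    hsv=cv2.cvtColor(d["color"],cv2.COLOR_RGB2HSV)
    g=d["color"].astype(int).sum(2)
    seeds={"top":[(276,170,.11),(359,181,.09),(450,203,.075)],"scene":[(340,275,.11),(260,241,.09),(187,200,.075)]}[n]
    for u,v,z in seeds:
        # wick: darkest blob near top
        w=g[v-9:v+8,u-9:u+10]; 
        m=((hsv[...,1]<60)&(hsv[...,2]>90)); b=[c for c in comps(m,60) if c[0][v-5:v+6,u-5:u+6].any()]
        ys,xs=np.where(b[0][0]); print((u,v),"blob",b[0][1],xs.min(),xs.max(),ys.min(),ys.max())
        print(w//3 if n=="top" and z==.11 else "")
    S=4
    cv2.imwrite(f"pics/c_{n}.png",np.hstack([cv2.resize(d["color"][v-25:v+40,u-30:u+36,::-1],None,fx=S,fy=S,interpolation=0) for u,v,z in seeds]))
E
```

```text
top
[0.5615 0.3364 0.0708] [0.5612 0.3363 0.069  0.0692]
[0.4479 0.2149 0.1208] [0.4478 0.2151 0.1191 0.1195]
(276, 170) blob 88 271 280 164 179
[[134 133 131 132 133 134 133 134 131 132 133 132 133 133 131 132 134 133
  132]
 [127 127 130 128 127 126 126 129 126 127 126 129 131 129 131 130 131 131
  132]
 [132 133 133 134 131 131 131 151 159 159 157 136 132 134 135 134 135 134
  135]
 [133 136 133 131 130 142 175 174 173 172 172 172 143 128 130 130 132 130
  130]
 [134 131 132 130 146 178 177 174 172 172 172 169 174 135 126 130 130 128
  131]
 [132 134 130 129 175 178 177 176 176 177 173 171 171 166 127 129 130 130
  130]
 [131 129 130 129 170 178 178 178  95  97 176 170 170 174  90 128 127 129
  127]
 [116 117 115 116 188 180 177 176 126  81  96 175 173 176 103 119 121 118
  116]
 [115 111 113 114 168 182 178 177 173 175 173 175 172 149  60 115 115 113
  112]
 [115 114 114 114 162 182 180 177 177 174 175 173 180 111  64  90 114 115
  113]
 [116 115 114 114 117 157 185 180 178 177 176 182 144  63  65  91 117 117
  115]
 [115 116 115 115 114 100 121 175 185 184 180 113  69  66  69  7
[... 258 characters left out ...]
]
 [127 130 130 129 131 131 120  91  79  75  73  69  70  70  72  68  67  79
   77]
 [126 131 130 130 132 130 132  97  86  72  69  73  72  73  70  72  68  79
   79]]
(359, 181) blob 205 350 366 173 191

(450, 203) blob 390 435 459 193 213

scene
[-0.3795 -0.8263  0.4195] [-0.3967 -0.8321  0.0764  0.4263]
[-0.4127 -0.7506  0.4079] [-0.6394 -0.8697  0.1358  0.8674]
[-0.4569 -0.6092  0.4278] [-0.5175 -0.6344  0.1236  0.5546]
[ 0.4837 -0.0286  0.0919] [ 0.4831 -0.029   0.0878  0.0905]
[0.4544 0.2113 0.118 ] [0.4541 0.2117 0.1139 0.1168]
[0.5671 0.3326 0.0676] [0.5665 0.3326 0.0641 0.0664]
(340, 275) blob 306 335 345 272 305

(260, 241) blob 436 251 268 236 268

(187, 200) blob 546 177 199 194 224
```

View pics/c_top.png

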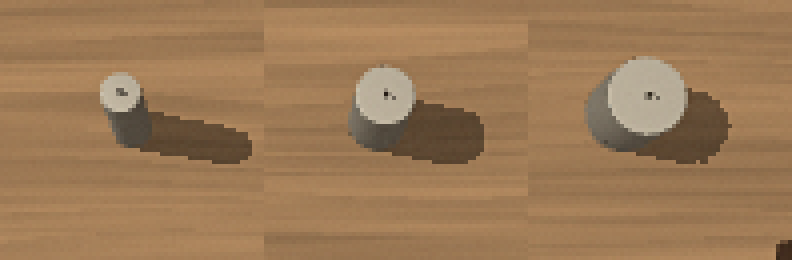

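View pics/c_scene.png

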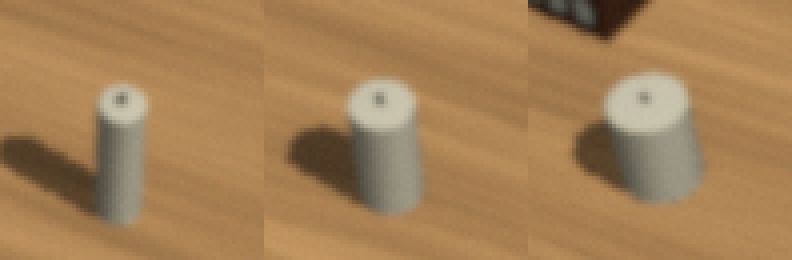

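The crops show the bright top discs and wicks clearly: thin at (276,170), middle at (359,181), thick at (450,203). The two views disagree by about 6 mm, so I'll measure the candle tops and then refine with the wrist camera.

```bash
cat >> h.py <<'E'
def tops(d,thr,zs=(.11,.09,.075),amin=50):
    """bright low-saturation discs -> centre and diameter on each candidate plane"""
    hsv=cv2.cvtColor(d["color"],cv2.COLOR_RGB2HSV)
    m=((hsv[...,1]<60)&(hsv[...,2]>thr)).astype(np.uint8)
    m=cv2.morphologyEx(m,cv2.MORPH_OPEN,np.ones((3,3)))
    for c,a,cc in comps(m,amin):
        p=np.concatenate(cv2.findContours(c.astype(np.uint8),0,1)[0]).reshape(-1,2)
        if a>.5*m.size or len(p)<8: continue
        for z,D in zip(zs,(.03,.044,.058)):
            P=cv2.convexHull(np.array([plane(d,u,v,z) for u,v in p],np.float32)); 
            if len(P)<5: continue
            e=cv2.fitEllipse(P)
            if .75*D<min(e[1]) and max(e[1])<1.15*D: print("top z",z,"px",cc.round(1),"xy,axes",np.round([*e[0],*e[1]],4))
E
python3 - <<'E'
from h import *
for n,t in(("top",165),("scene",175)):
    d=get_image(n); print(n); tops(d,t)
    hsv=cv2.cvtColor(d["color"],cv2.COLOR_RGB2HSV)
    if n=="top": print(hsv[237,305:350:4], d["color"][237,318:340:6])
d=get_image("wrist"); print({k:v for k,v in d.items() if k!="color"}); cv2.imwrite("pics/w0.png",d["color"][:,:,::-1])
E
```

```text
top
top z 0.11 px [275.2 167.8] xy,axes [0.6633 0.1201 0.0248 0.0273]
top z 0.09 px [358.6 179.4] xy,axes [ 0.6329 -0.1169  0.0398  0.0409]
top z 0.075 px [449.1 201.5] xy,axes [ 0.569  -0.3774  0.0523  0.0543]
[[ 15 118 167]
 [ 15 118 169]
 [ 20  81  57]
 [ 40  54 137]
 [ 38  54 113]
 [ 40  53 140]
 [ 38  51 124]
 [ 40  50 122]
 [ 40  53 135]
 [ 38  54 104]
 [ 15 114  96]
 [ 16 117 161]] [[107 113  91]
 [117 126 100]
 [115 123  98]
 [138 149 121]]
scene
top z 0.075 px [186.4 200.5] xy,axes [ 0.573  -0.379   0.051   0.0547]
top z 0.09 px [259.2 241.8] xy,axes [ 0.6361 -0.1189  0.0376  0.0402]
top z 0.11 px [340.8 276.6] xy,axes [0.6685 0.1182 0.0228 0.0278]
{'vertical_fov': 69.25759567893654, 'cx': 320.4607074215886, 'cy': 238.2605531186234, 'xyz': array([0.13576712, 0.53732854, 0.37291492]), 'orientation': array([[ 3.72982564e-01,  8.87020242e-01,  2.72174756e-01],
       [ 9.27838346e-01, -3.56542290e-01, -1.09515289e-01],
       [-1.00467151e-04,  2.93381469e-01, -9.55995452e-01]])}
```

View pics/w0.png

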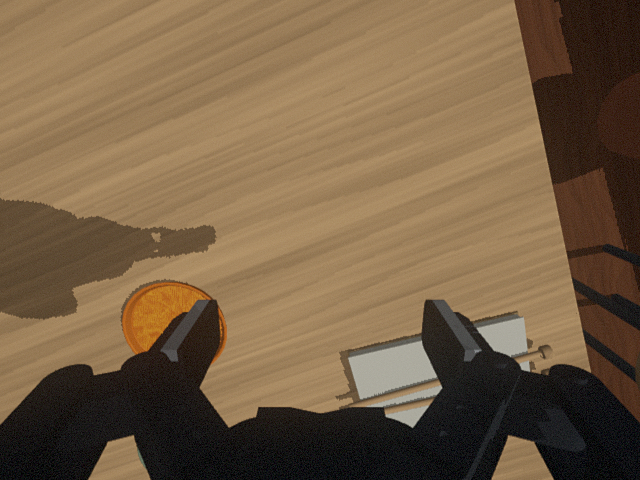

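The two cameras differ by a steady 4–6 mm. That is calibration bias, so I'll average them and refine with the wrist camera. The wrist view shows the fingertips near (215,305) and (430,305), with an orange look-alike at (173,320) and the notebook. I'll move to where the wrist camera sees the saucers.

```bash
python3 -m handwheel '18 -23 0 0 0 0 1;18 -23 0 0 0 0 1;18 -23 0 0 0 0 1;18 -23 0 0 0 0 1;18 -23 0 0 0 0 1;18 -23 0 0 0 0 1;18 -23 0 0 0 0 1;18 -23 0 0 0 0 1'
python3 - <<'E'
from h import *
print(status.observe()["qvel"].round(1), status.observe()["position"])
d=get_image("wrist"); d=get_image("wrist"); cv2.imwrite("pics/w1.png",d["color"][:,:,::-1]); print(d["xyz"])
for g in green(d,400): print(*g)
E
```

```text
time_s: 1.02
position: [0.3893, 0.2755, 0.2313]
tool_rot: [[-0.925, 0.38, 0.001], [0.38, 0.925, -0.001], [-0.002, -0.001, -1.0]]
ft_force: [0.3, 0.7, 0.6]
grip_width: 0.0856
gripper_force: 0.0
[ 6.1 -0.3  0.7  2.3  0.7  6.4] [0.3892813  0.275539   0.23128481]
[0.31793955 0.30526437 0.37302597]
[0.4477 0.2136 0.121 ] [0.4475 0.2137 0.12   0.1204]
[0.5604 0.3341 0.0715] [0.5601 0.3336 0.0687 0.0706]
[ 0.4585 -0.0226  0.0931] [ 0.4593 -0.0234  0.059   0.0904]
```

View pics/w1.png

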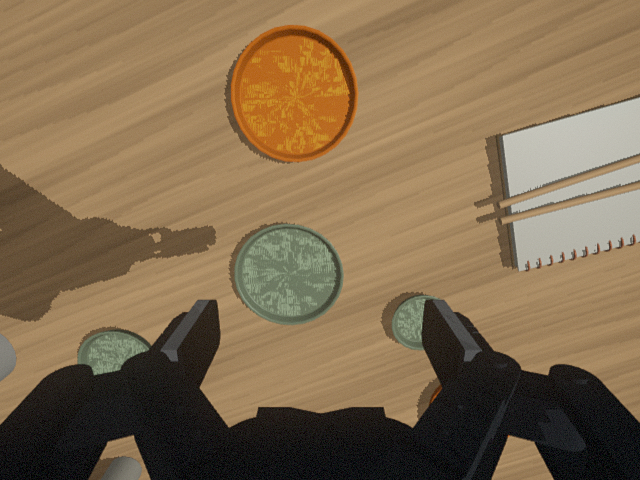

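The wrist view shows the large saucer at (290,273), the small at (412,322) and the medium partly hidden at (115,350). Wrist and top agree within 2 mm, so scene is the outlier. Next I'll view the medium saucer and the candles on the way to the thick one.

```bash
sed -i 's/h>40)&(h<95)&(s>30)/h>30)\&(h<95)\&(s>30)/' h.py
python3 -m handwheel '6 -31 0 0 0 0 1;6 -31 0 0 0 0 1;6 -31 0 0 0 0 1;6 -31 0 0 0 0 1;6 -31 0 0 0 0 1;6 -31 0 0 0 0 1;6 -31 0 0 0 0 1;6 -31 0 0 0 0 1'
python3 - <<'E'
from h import *
d=get_image("wrist");d=get_image("wrist");d=get_image("wrist"); cv2.imwrite("pics/w2.png",d["color"][:,:,::-1]); print(status.observe()["position"])
for g in green(d,400): print(*g)
tops(d,165)
d=get_image("top"); print("top")
for g in green(d): print(*g)
E
python3 -m handwheel '11 -30 0 0 0 0 1;11 -30 0 0 0 0 1;11 -30 0 0 0 0 1;11 -30 0 0 0 0 1;11 -30 0 0 0 0 1;11 -30 0 0 0 0 1;11 -30 0 0 0 0 1;11 -30 0 0 0 0 1'
python3 - <<'E'
from h import *
d=get_image("wrist");d=get_image("wrist");d=get_image("wrist"); cv2.imwrite("pics/w3.png",d["color"][:,:,::-1]); print(status.observe()["position"],status.observe()["q"].round(1))
tops(d,165)
E
```

```text
time_s: 1.78
position: [0.4458, -0.0318, 0.2314]
tool_rot: [[-0.928, 0.374, 0.0], [0.374, 0.928, -0.001], [-0.001, -0.0, -1.0]]
ft_force: [0.4, 0.2, -0.4]
grip_width: 0.0856
gripper_force: 0.0
[ 0.44560164 -0.02982253  0.23118198]
[0.4478 0.2125 0.1226] [0.4478 0.2124 0.1215 0.1219]
[ 0.4768 -0.0281  0.0962] [ 0.4768 -0.0281  0.0952  0.0955]
top z 0.075 px [530.4  87.6] xy,axes [0.4192 0.1593 0.0436 0.0583]
top
[0.561  0.3361 0.0711] [0.561  0.3361 0.0692 0.0697]
[0.4476 0.215  0.1213] [0.4476 0.215  0.1197 0.1201]
time_s: 2.65
position: [0.557, -0.3304, 0.2308]
tool_rot: [[-0.928, 0.372, -0.0], [0.372, 0.928, 0.0], [0.0, 0.0, -1.0]]
ft_force: [-0.1, 1.4, -0.7]
grip_width: 0.0854
gripper_force: 0.0
[ 0.55649953 -0.3289596   0.23022892] [ -41.1   31.9   57.3    0.    90.9 -109.2]
top z 0.09 px [590.3 214.9] xy,axes [ 0.6328 -0.1205  0.0416  0.0419]
top z 0.075 px [590.3 214.9] xy,axes [ 0.6405 -0.1107  0.0437  0.0441]
top z 0.075 px [276.7 252.2] xy,axes [ 0.5697 -0.3798  0.0555  0.0564]
```

View pics/w3.png

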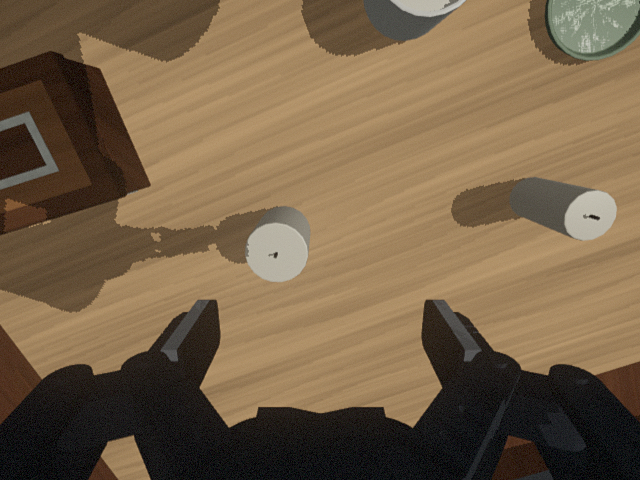

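Thick candle: top disc at (277,252), world (0.570,-0.380). The middle candle is at (590,215) and the trinket box edge is well clear. I'll grasp the thick candle.

```bash
python3 -m handwheel '1.5 -5 0 0 0 0 1;1.5 -5 0 0 0 0 1;1.5 -5 -2 0 0 0 1;1.5 -5 -5 0 0 0 1;1.5 -5 -9 0 0 0 1;1.5 -5 -13 0 0 0 1;1.5 -5 -15 0 0 0 1;1.5 -5 -15 0 0 0 1'
python3 -m handwheel '0 0 -2 0 0 0 1;0 0 -4 0 0 0 1;0 0 -5 0 0 0 1;0 0 -5 0 0 0 1;0 0 -5 0 0 0 1'
python3 -m handwheel '0 0 0 0 0 0 0.6;0 0 0 0 0 0 0.6;0 0 0 0 0 0 0.55;0 0 0 0 0 0 0.5;0 0 0 0 0 0 0.5;0 0 0 0 0 0 0.5;0 0 0 0 0 0 0.5;0 0 0 0 0 0 0.5' 30
```

```text
time_s: 3.47
position: [0.5695, -0.3752, 0.0765]
tool_rot: [[-0.929, 0.371, -0.007], [0.371, 0.929, 0.007], [0.009, 0.004, -1.0]]
ft_force: [-0.9, 0.3, -0.1]
grip_width: 0.0856
gripper_force: 0.0
time_s: 3.88
position: [0.5712, -0.3792, 0.0329]
tool_rot: [[-0.928, 0.373, 0.001], [0.373, 0.928, -0.001], [-0.001, -0.0, -1.0]]
ft_force: [-0.4, 0.4, -0.7]
grip_width: 0.0856
gripper_force: 0.0
time_s: 4.55
position: [0.5709, -0.3802, 0.033]
tool_rot: [[-0.928, 0.374, 0.002], [0.374, 0.928, -0.001], [-0.002, -0.001, -1.0]]
ft_force: [-0.5, 1.3, 6.6]
grip_width: 0.0573
gripper_force: 31.6
```

The thick candle is gripped at a width of 57 mm. I'll lift it and carry it to the large saucer.

```bash
python3 -m handwheel '0 0 1 0 0 0 0.5;0 0 3 0 0 0 0.5;0 0 6 0 0 0 0.5;0 0 9 0 0 0 0.5;0 0 12 0 0 0 0.5;0 0 14 0 0 0 0.5;0 0 15 0 0 0 0.5;0 0 15 0 0 0 0.5'
python3 -m handwheel '-0.2 1 0 0 0 0 0.5;-0.6 3 0 0 0 0 0.5;-1.2 6 0 0 0 0 0.5;-1.9 9 0 0 0 0 0.5;-2.5 12 0 0 0 0 0.5;-3.1 15 0 0 0 0 0.5;-3.7 18 0 0 0 0 0.5;-4.3 21 0 0 0 0 0.5'
python3 -m handwheel '-0.6 3 0 0 0 0 0.5;-1.2 6 0 0 0 0 0.5;-1.9 9 0 0 0 0 0.5;-2.5 12 0 0 0 0 0.5;-3.1 15 0 0 0 0 0.5;-3.7 18 0 0 0 0 0.5;-4.3 21 0 0 0 0 0.5;-5 24 0 0 0 0 0.5'
python3 -m handwheel '-0.6 3 0 0 0 0 0.5;-1.2 6 0 0 0 0 0.5;-1.9 9 0 0 0 0 0.5;-2.4 12 0 0 0 0 0.5;-2.8 13.5 0 0 0 0 0.5;-2.9 14.3 0 0 0 0 0.5;-2.9 14.3 0 0 0 0 0.5;-2.9 14.3 0 0 0 0 0.5'
python3 - <<'E'
from h import *
d=get_image("wrist"); cv2.imwrite("pics/w4.png",d["color"][:,:,::-1]); s=status.observe(); print(s["position"],s["grip_width"],s["ft_force"])
for g in green(d,400): print(*g)
E
```

```text
time_s: 5.22
position: [0.5709, -0.3802, 0.1841]
tool_rot: [[-0.928, 0.374, 0.003], [0.374, 0.928, -0.003], [-0.004, -0.002, -1.0]]
ft_force: [-0.7, -0.1, -1.5]
grip_width: 0.0576
gripper_force: 32.7
time_s: 5.88
position: [0.5262, -0.1681, 0.1796]
tool_rot: [[-0.928, 0.374, -0.003], [0.374, 0.928, 0.002], [0.003, 0.0, -1.0]]
ft_force: [-0.3, -0.0, -1.7]
grip_width: 0.0571
gripper_force: 32.7
time_s: 6.55
position: [0.4762, 0.0716, 0.1799]
tool_rot: [[-0.928, 0.374, -0.003], [0.374, 0.928, 0.0], [0.003, -0.001, -1.0]]
ft_force: [1.1, 0.2, -1.2]
grip_width: 0.0573
gripper_force: 32.7
time_s: 7.22
position: [0.4483, 0.2127, 0.1806]
tool_rot: [[-0.928, 0.373, -0.001], [0.373, 0.928, -0.001], [0.001, -0.001, -1.0]]
ft_force: [-0.1, -0.8, -1.5]
grip_width: 0.0573
gripper_force: 32.7
[0.44851041 0.21230513 0.18077677] 0.05727234264866733 [-0.10798823 -0.22718986 -1.20626797]
[0.4481 0.2133 0.1221] [0.4478 0.2134 0.1209 0.1215]
[0.5606 0.3342 0.0732] [0.5609 0.3339 0.0712 0.0724]
[ 0.4971 -0.035   0.1423] [ 0.5016 -0.0322  0.1099  0.1502]
```

View pics/w4.png

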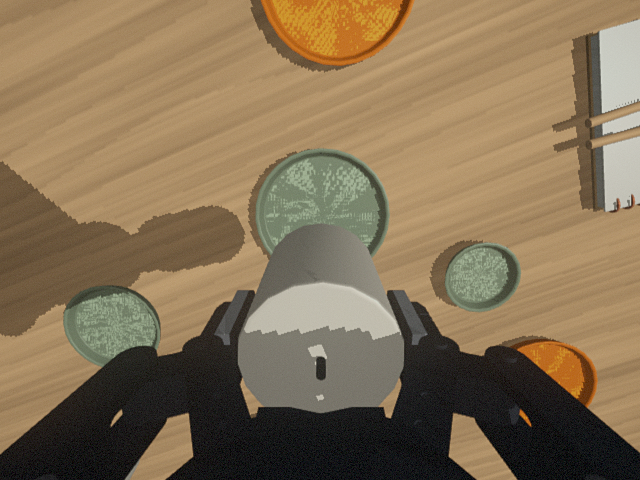

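The candle sits centred over the large saucer: candle axis at column 321, saucer centre about (322,213). I'll lower it gently.

```bash
python3 -m handwheel '0 0 -1.5 0 0 0 0.5;0 0 -4 0 0 0 0.5;0 0 -7 0 0 0 0.5;0 0 -10 0 0 0 0.5;0 0 -12 0 0 0 0.5;0 0 -13 0 0 0 0.5;0 0 -13.3 0 0 0 0.5;0 0 -13.3 0 0 0 0.5'
python3 -m handwheel '0 0 -0.1 0 0 0 0.5;0 0 -0.2 0 0 0 0.5;0 0 -0.3 0 0 0 0.5;0 0 -0.4 0 0 0 0.5;0 0 -0.5 0 0 0 0.5;0 0 -0.6 0 0 0 0.5;0 0 -0.6 0 0 0 0.5;0 0 -0.6 0 0 0 0.5'
```

```text
time_s: 7.93
position: [0.4486, 0.2122, 0.0478]
tool_rot: [[-0.927, 0.375, -0.001], [0.375, 0.927, -0.0], [0.001, -0.001, -1.0]]
ft_force: [-0.1, -0.2, -1.4]
grip_width: 0.0575
gripper_force: 32.8
time_s: 8.6
position: [0.4484, 0.2132, 0.0423]
tool_rot: [[-0.928, 0.373, -0.0], [0.373, 0.928, -0.0], [0.0, -0.0, -1.0]]
ft_force: [-0.2, 0.6, -2.4]
grip_width: 0.0576
gripper_force: 32.8
```

```bash
for i in 1; do python3 -m handwheel '0 0 -0.1 0 0 0 0.5;0 0 -0.1 0 0 0 0.5;0 0 -0.2 0 0 0 0.5;0 0 -0.2 0 0 0 0.5'; done; python3 -m handwheel '0 0 -0.05 0 0 0 0.5;0 0 -0.1 0 0 0 0.5;0 0 -0.1 0 0 0 0.5'
```

```text
time_s: 8.93
position: [0.4484, 0.2131, 0.0402]
tool_rot: [[-0.928, 0.374, -0.0], [0.374, 0.928, -0.0], [0.0, -0.0, -1.0]]
ft_force: [-0.3, -0.2, -1.8]
grip_width: 0.0574
gripper_force: 32.8
time_s: 9.18
position: [0.4484, 0.2132, 0.0392]
tool_rot: [[-0.928, 0.373, -0.0], [0.373, 0.928, -0.0], [0.0, -0.0, -1.0]]
ft_force: [0.2, -0.5, -2.2]
grip_width: 0.0574
gripper_force: 32.8
```

```bash
python3 -m handwheel '0 0 -0.05 0 0 0 0.5;0 0 -0.1 0 0 0 0.5;0 0 -0.1 0 0 0 0.5'; python3 -m handwheel '0 0 -0.05 0 0 0 0.5;0 0 -0.1 0 0 0 0.5;0 0 -0.1 0 0 0 0.5'
```

```text
time_s: 9.43
position: [0.4484, 0.2132, 0.039]
tool_rot: [[-0.928, 0.373, 0.001], [0.373, 0.928, 0.0], [-0.0, 0.0, -1.0]]
ft_force: [-3.4, -0.6, 7.5]
grip_width: 0.0574
gripper_force: 33.5
time_s: 9.68
position: [0.4484, 0.2132, 0.0389]
tool_rot: [[-0.928, 0.373, 0.001], [0.373, 0.928, 0.0], [-0.001, 0.0, -1.0]]
ft_force: [-6.4, -2.3, 19.5]
grip_width: 0.0574
gripper_force: 34.4
```

It has made contact at z = 0.039, as expected. I'll relieve the pressure, release slowly and retreat.

```bash
python3 -m handwheel '0 0 0.15 0 0 0 0.5;0 0 0.15 0 0 0 0.5;0 0 0.15 0 0 0 0.7;0 0 0.15 0 0 0 0.74;0 0 0.15 0 0 0 0.8;0 0 0.15 0 0 0 0.9;0 0 0.15 0 0 0 1;0 0 0.15 0 0 0 1'
python3 -m handwheel '0 0 0 0 0 0 1;0 0 1 0 0 0 1;0 0 3 0 0 0 1;0 0 6 0 0 0 1;0 0 10 0 0 0 1;0 0 14 0 0 0 1;0 0 17 0 0 0 1;0 0 19 0 0 0 1'
python3 -m handwheel '-9 4 0 0 0 0 1;-9 4 0 0 0 0 1;-9 4 0 0 0 0 1;-9 4 0 0 0 0 1;-9 4 0 0 0 0 1'
python3 - <<'E'
from h import *
d=get_image("wrist"); d=get_image("wrist"); cv2.imwrite("pics/w5.png",d["color"][:,:,::-1]); s=status.observe(); print(s["position"],s["ft_force"])
for g in green(d,400): print(*g)
tops(d,140,(.081,.081,.081))
E
```

```text
time_s: 10.35
position: [0.4484, 0.2132, 0.0388]
tool_rot: [[-0.928, 0.374, -0.0], [0.374, 0.928, -0.0], [0.0, -0.0, -1.0]]
ft_force: [0.7, -0.9, -0.3]
grip_width: 0.0853
gripper_force: 0.0
time_s: 11.02
position: [0.4489, 0.2133, 0.2323]
tool_rot: [[-0.928, 0.373, 0.004], [0.373, 0.928, 0.001], [-0.004, 0.003, -1.0]]
ft_force: [0.4, -0.2, -1.2]
grip_width: 0.0854
gripper_force: 0.0
time_s: 11.43
position: [0.3584, 0.2534, 0.2291]
tool_rot: [[-0.928, 0.372, 0.001], [0.372, 0.928, 0.0], [-0.001, 0.0, -1.0]]
ft_force: [0.1, -0.1, -0.1]
grip_width: 0.0854
gripper_force: 0.0
[0.35942943 0.25295684 0.22878122] [ 0.64019229 -0.06340105  0.19513174]
[0.4476 0.2136 0.1219] [0.4477 0.2136 0.1209 0.1213]
[ 0.445  -0.0309  0.0743] [ 0.4429 -0.0316  0.0266  0.0699]
top z 0.081 px [317.1 320.3] xy,axes [0.4467 0.2142 0.0557 0.059 ]
```

View pics/w5.png

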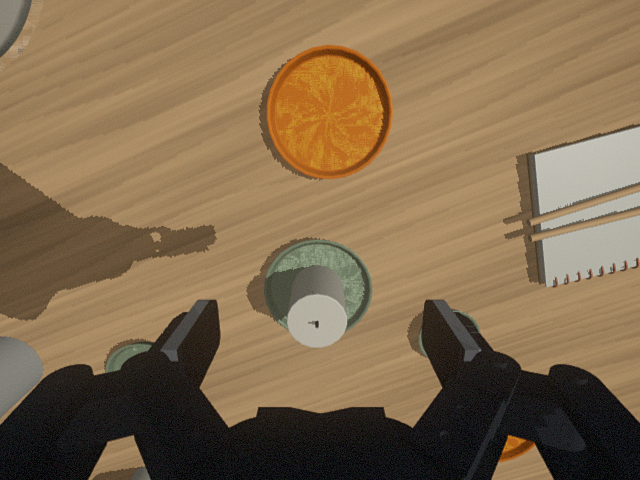

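The thick candle stands at (318,321), about 1.2 mm off the saucer's centre (0.4477,0.2136) and upright. Next is the middle candle.

```bash
python3 -m handwheel '20 -27.2 0 0 0 0 1;20 -27.2 0 0 0 0 1;20 -27.2 0 0 0 0 1;20 -27.2 0 0 0 0 1;20 -27.2 0 0 0 0 1;20 -27.2 0 0 0 0 1;20 -27.2 0 0 0 0 1;20 -27.2 0 0 0 0 1'
python3 - <<'E'
from h import *
d=get_image("wrist"); d=get_image("wrist"); d=get_image("wrist"); print(status.observe()["position"])
for g in green(d,400): print(*g)
tops(d,165)
E
python3 -m handwheel '7.5 -10.2 0 0 0 0 1;7.5 -10.2 0 0 0 0 1;7.5 -10.2 0 0 0 0 1;7.5 -10.2 0 0 0 0 1;7.5 -10.2 -2 0 0 0 1;7.5 -10.2 -5 0 0 0 1;7.5 -10.2 -8 0 0 0 1;7.5 -10.2 -10 0 0 0 1'
```

```text
time_s: 12.2
position: [0.5574, -0.0187, 0.2283]
tool_rot: [[-0.927, 0.375, -0.0], [0.375, 0.927, 0.0], [0.0, -0.0, -1.0]]
ft_force: [1.1, -0.1, 0.2]
grip_width: 0.0852
gripper_force: 0.0
[ 0.55748472 -0.0189211   0.22737635]
[0.4544 0.2102 0.1207] [0.4582 0.2089 0.0995 0.1168]
[ 0.4772 -0.0282  0.0963] [ 0.4771 -0.0283  0.0954  0.0958]
top z 0.11 px [528.  284.3] xy,axes [0.6636 0.1171 0.0276 0.028 ]
top z 0.09 px [253.6 336.1] xy,axes [ 0.6331 -0.1191  0.0413  0.0422]
top z 0.075 px [253.6 336.1] xy,axes [ 0.6408 -0.1258  0.0436  0.0445]
time_s: 13.02
position: [0.6299, -0.1169, 0.1258]
tool_rot: [[-0.928, 0.374, -0.003], [0.374, 0.928, 0.001], [0.004, 0.0, -1.0]]
ft_force: [-0.5, 0.2, -0.3]
grip_width: 0.0852
gripper_force: 0.0
```

```bash
python3 -m handwheel '0 0.1 -3 0 0 0 1;0 0.1 -6 0 0 0 1;0 0.1 -8 0 0 0 1;0 0.1 -9 0 0 0 1;0 0.1 -9 0 0 0 1;0 0.1 -9 0 0 0 1'
python3 -m handwheel '0 0 0 0 0 0 0.6;0 0 0 0 0 0 0.5;0 0 0 0 0 0 0.45;0 0 0 0 0 0 0.4;0 0 0 0 0 0 0.35;0 0 0 0 0 0 0.35;0 0 0 0 0 0 0.35;0 0 0 0 0 0 0.35' 30
```

```text
time_s: 13.52
position: [0.6312, -0.1164, 0.0394]
tool_rot: [[-0.928, 0.373, 0.0], [0.373, 0.928, -0.0], [-0.001, 0.0, -1.0]]
ft_force: [0.5, 0.6, 0.5]
grip_width: 0.0854
gripper_force: 0.0
time_s: 14.18
position: [0.6314, -0.1166, 0.04]
tool_rot: [[-0.928, 0.374, 0.002], [0.374, 0.928, -0.001], [-0.002, -0.0, -1.0]]
ft_force: [-1.1, 1.1, 6.1]
grip_width: 0.0435
gripper_force: 30.0
```

```bash
python3 -m handwheel '0 0 1 0 0 0 0.35;0 0 3 0 0 0 0.35;0 0 6 0 0 0 0.35;0 0 9 0 0 0 0.35;0 0 11 0 0 0 0.35;0 0 12 0 0 0 0.35;0 0 12 0 0 0 0.35'
python3 -m handwheel '-1 0.6 0 0 0 0 0.35;-4 2.3 0 0 0 0 0.35;-7 4 0 0 0 0 0.35;-10 5.7 0 0 0 0 0.35;-13 7.4 0 0 0 0 0.35;-15 8.5 0 0 0 0 0.35;-15.7 8.9 0 0 0 0 0.35;-15.7 8.9 0 0 0 0 0.35'
python3 - <<'E'
from h import *
d=get_image("wrist"); d=get_image("wrist"); d=get_image("wrist");cv2.imwrite("pics/w6.png",d["color"][:,:,::-1]); s=status.observe(); print(s["position"],s["ft_force"],s["grip_width"])
for g in green(d,400): print(*g)
z=s["position"][2]-.040+.09; print("ztop",z)
tops(d,95,(z,z,z))
E
```

```text
time_s: 14.77
position: [0.6315, -0.1165, 0.1612]
tool_rot: [[-0.928, 0.373, 0.004], [0.373, 0.928, -0.001], [-0.004, 0.0, -1.0]]
ft_force: [-0.2, -1.0, -1.4]
grip_width: 0.0434
gripper_force: 30.8
time_s: 15.43
position: [0.4724, -0.0265, 0.1581]
tool_rot: [[-0.928, 0.373, -0.002], [0.373, 0.928, 0.001], [0.002, -0.0, -1.0]]
ft_force: [0.7, -0.8, -2.0]
grip_width: 0.0436
gripper_force: 30.8
[ 0.47495058 -0.0280263   0.15841376] [ 2.01397445 -0.50885315 -1.57222534] 0.04366700756148912
[0.4481 0.2112 0.1228] [0.45   0.1997 0.0959 0.119 ]
[ 0.4767 -0.028   0.0962] [ 0.4767 -0.0281  0.0954  0.0957]
ztop 0.20841376206410966
top z 0.20841376206410966 px [ 86.4 223.6] xy,axes [ 0.4041 -0.0703  0.0354  0.0499]
```

View pics/w6.png

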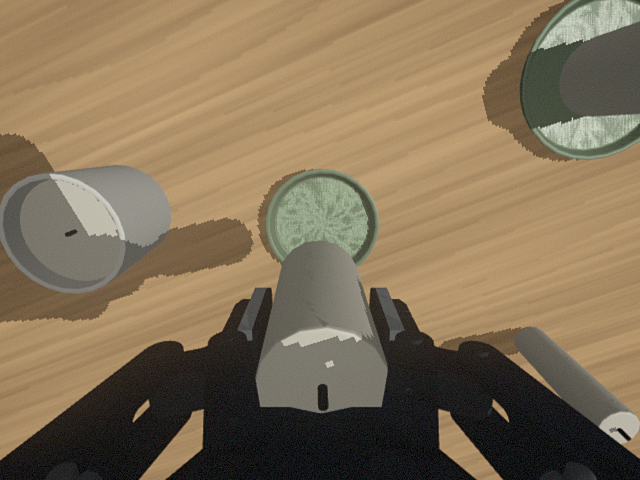

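The middle candle is centred over the medium saucer: column 322 against saucer (322,222). The jar has ample clearance, so I'll lower.

```bash
python3 -m handwheel '0 0.05 -1.5 0 0 0 0.35;0 0.05 -4 0 0 0 0.35;0 0.05 -7 0 0 0 0.35;0 0.05 -9 0 0 0 0.35;0 0.05 -10 0 0 0 0.35;0 0.05 -10.5 0 0 0 0.35;0 0.05 -10.8 0 0 0 0.35;0 0.05 -10.8 0 0 0 0.35'
python3 -m handwheel '0 0 -0.1 0 0 0 0.35;0 0 -0.2 0 0 0 0.35;0 0 -0.2 0 0 0 0.35;0 0 -0.2 0 0 0 0.35'
python3 -m handwheel '0 0 -0.05 0 0 0 0.35;0 0 -0.1 0 0 0 0.35;0 0 -0.15 0 0 0 0.35;0 0 -0.15 0 0 0 0.35'
```

```text
time_s: 16.25
position: [0.4745, -0.0273, 0.0505]
tool_rot: [[-0.927, 0.374, -0.0], [0.374, 0.927, -0.0], [0.0, -0.0, -1.0]]
ft_force: [-0.9, -0.0, -1.9]
grip_width: 0.0434
gripper_force: 30.7
time_s: 16.58
position: [0.4741, -0.0269, 0.0492]
tool_rot: [[-0.928, 0.373, 0.001], [0.373, 0.928, -0.0], [-0.001, 0.0, -1.0]]
ft_force: [-0.2, 0.4, -1.4]
grip_width: 0.0436
gripper_force: 30.8
time_s: 16.92
position: [0.4739, -0.0269, 0.0473]
tool_rot: [[-0.928, 0.374, -0.0], [0.374, 0.928, 0.0], [0.0, 0.0, -1.0]]
ft_force: [0.3, -0.5, -1.6]
grip_width: 0.0436
gripper_force: 30.8
```

```bash
python3 -m handwheel '0 0 -0.05 0 0 0 0.35;0 0 -0.1 0 0 0 0.35;0 0 -0.1 0 0 0 0.35'; python3 -m handwheel '0 0 -0.05 0 0 0 0.35;0 0 -0.05 0 0 0 0.35'
```

```text
time_s: 17.17
position: [0.4738, -0.0269, 0.0462]
tool_rot: [[-0.928, 0.374, -0.0], [0.374, 0.928, 0.0], [0.0, -0.0, -1.0]]
ft_force: [0.6, -0.2, -1.0]
grip_width: 0.0434
gripper_force: 30.8
time_s: 17.33
position: [0.474, -0.0269, 0.046]
tool_rot: [[-0.928, 0.373, 0.0], [0.373, 0.928, -0.0], [-0.0, -0.0, -1.0]]
ft_force: [-1.1, -1.0, 1.3]
grip_width: 0.043
gripper_force: 30.8
```

It touched down gently, so I'll release, retreat and check.

```bash
python3 -m handwheel '0 0 0 0 0 0 0.5;0 0 0 0 0 0 0.55;0 0 0 0 0 0 0.6;0 0 0 0 0 0 0.7;0 0 0 0 0 0 0.85;0 0 0 0 0 0 1;0 0 0 0 0 0 1;0 0 0 0 0 0 1'
python3 -m handwheel '0 0 0 0 0 0 1;0 0 1 0 0 0 1;0 0 3 0 0 0 1;0 0 6 0 0 0 1;0 0 10 0 0 0 1;0 0 14 0 0 0 1;0 0 17 0 0 0 1;0 0 18.5 0 0 0 1'
python3 -m handwheel '3 10 0 0 0 0 1;3 10 0 0 0 0 1;3 10 0 0 0 0 1;3 10 0 0 0 0 1;3 10 0 0 0 0 1'
python3 - <<'E'
from h import *
d=get_image("wrist"); d=get_image("wrist"); d=get_image("wrist"); cv2.imwrite("pics/w7.png",d["color"][:,:,::-1]); s=status.observe(); print(s["position"],s["ft_force"])
for g in green(d,400): print(*g)
tops(d,140,(.11,.096,.081))
E
```

```text
time_s: 18.0
position: [0.4739, -0.0269, 0.0458]
tool_rot: [[-0.928, 0.374, -0.0], [0.374, 0.928, 0.0], [0.0, -0.0, -1.0]]
ft_force: [0.6, -0.1, 0.5]
grip_width: 0.0853
gripper_force: 0.0
time_s: 18.67
position: [0.4747, -0.0271, 0.2349]
tool_rot: [[-0.928, 0.373, 0.006], [0.373, 0.928, -0.002], [-0.006, 0.0, -1.0]]
ft_force: [-0.2, 0.2, -0.3]
grip_width: 0.0853
gripper_force: 0.0
time_s: 19.08
position: [0.5038, 0.0738, 0.2306]
tool_rot: [[-0.928, 0.372, -0.001], [0.372, 0.928, -0.0], [0.0, -0.0, -1.0]]
ft_force: [0.5, -0.7, 0.4]
grip_width: 0.0853
gripper_force: 0.0
[0.50368544 0.07226988 0.23077846] [0.88586992 0.13375251 1.10228066]
[0.4481 0.2128 0.1223] [0.4481 0.2129 0.1213 0.1216]
[0.5605 0.3328 0.0746] [0.561  0.333  0.0712 0.0738]
[ 0.477  -0.0277  0.0963] [ 0.4769 -0.0275  0.0948  0.0955]
top z 0.096 px [576.  158.8] xy,axes [0.5302 0.2765 0.0414 0.042 ]
top z 0.081 px [576.  158.8] xy,axes [0.5354 0.2861 0.0438 0.0444]
```

View pics/w7.png

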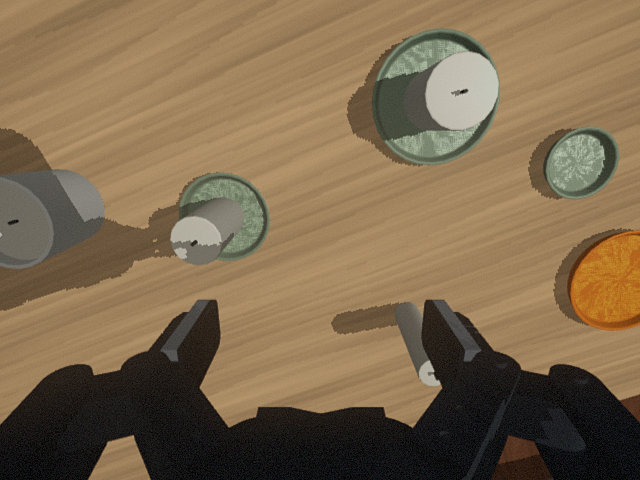

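The middle candle is standing on the medium saucer, top disc near (196,240). The thick candle is fine at (462,91), and the thin one is at (428,372). I'll move towards the thin one and measure it.

```bash
python3 -m handwheel '8 4.5 0 0 0 0 1;8 4.5 0 0 0 0 1;8 4.5 0 0 0 0 1;8 4.5 0 0 0 0 1;8 4.5 0 0 0 0 1'
python3 - <<'E'
from h import *
d=get_image("wrist"); d=get_image("wrist"); d=get_image("wrist"); s=status.observe(); print(s["position"])
tops(d,165,(.11,.096,.081),40)
for g in green(d,400): print(*g)
d=get_image("top"); tops(d,150,(.11,.096,.081)); print([g[1] for g in green(d)])
E
```

```text
time_s: 19.65
position: [0.5836, 0.1172, 0.2304]
tool_rot: [[-0.927, 0.374, -0.001], [0.374, 0.927, -0.0], [0.001, -0.001, -1.0]]
ft_force: [-0.3, 0.1, -0.5]
grip_width: 0.0855
gripper_force: 0.0
[0.58310785 0.11723101 0.23124934]
top z 0.096 px [ 98.4 171.5] xy,axes [ 0.4764 -0.0291  0.0418  0.0422]
top z 0.081 px [ 98.4 171.5] xy,axes [ 0.4744 -0.0385  0.044   0.0445]
top z 0.11 px [357.8 315.3] xy,axes [0.6639 0.1178 0.0276 0.0284]
[0.4485 0.2129 0.1222] [0.4509 0.2121 0.1156 0.122 ]
[0.5617 0.3334 0.0727] [0.5617 0.3335 0.0718 0.0722]
[ 0.4773 -0.0277  0.0963] [ 0.4774 -0.0275  0.0951  0.0956]
top z 0.096 px [327.9 233.6] xy,axes [ 0.4762 -0.0274  0.0406  0.0418]
[array([0.561 , 0.3358, 0.069 , 0.0706]), array([ 0.4763, -0.0261,  0.0926,  0.0937])]
```

The middle candle is about 1.5 mm off centre, which is good. Thin candle is at (0.6639,0.1178), so I'll grasp it high.

```bash
python3 -m handwheel '8 0 0 0 0 0 1;8 0 0 0 0 0 1;8 0 0 0 0 0 1;8 0 0 0 0 0 1;8 0 -2 0 0 0 1;8 0 -5 0 0 0 1;8 0 -8 0 0 0 1;8 0 -8 0 0 0 1'
python3 -m handwheel '0.1 0 0 0 0 0 1;0.1 0 -2 0 0 0 1;0.1 0 -5 0 0 0 1;0.1 0 -8 0 0 0 1;0.1 0 -9.2 0 0 0 1;0.1 0 -9.2 0 0 0 1;0.1 0 -9.2 0 0 0 1'
```

```text
time_s: 20.52
position: [0.6603, 0.1179, 0.1459]
tool_rot: [[-0.928, 0.374, -0.01], [0.374, 0.928, 0.0], [0.009, -0.004, -1.0]]
ft_force: [-0.1, 0.5, -0.4]
grip_width: 0.085
gripper_force: 0.0
time_s: 21.1
position: [0.6658, 0.1181, 0.0611]
tool_rot: [[-0.928, 0.374, 0.003], [0.374, 0.928, 0.0], [-0.003, 0.001, -1.0]]
ft_force: [-0.2, 0.7, -0.3]
grip_width: 0.0858
gripper_force: 0.0
```

```bash
python3 -m handwheel '0 0 0 0 0 0 0.6;0 0 0 0 0 0 0.5;0 0 0 0 0 0 0.42;0 0 0 0 0 0 0.38;0 0 0 0 0 0 0.34;0 0 0 0 0 0 0.3;0 0 0 0 0 0 0.25;0 0 0 0 0 0 0.2' 25
python3 -m handwheel '0 0 0 0 0 0 0.2;0 0 0 0 0 0 0.2'
```

```text
time_s: 21.77
position: [0.6652, 0.1181, 0.0596]
tool_rot: [[-0.928, 0.374, 0.001], [0.374, 0.928, -0.0], [-0.001, 0.0, -1.0]]
ft_force: [-0.6, -0.5, 6.2]
grip_width: 0.0293
gripper_force: 25.1
time_s: 21.93
position: [0.6652, 0.118, 0.0596]
tool_rot: [[-0.928, 0.374, 0.001], [0.374, 0.928, -0.0], [-0.001, 0.0, -1.0]]
ft_force: [-1.1, 0.2, 5.8]
grip_width: 0.0292
gripper_force: 25.1
```

```bash
python3 -m handwheel '0 0 1 0 0 0 0.2;0 0 3 0 0 0 0.2;0 0 6 0 0 0 0.2;0 0 8 0 0 0 0.2;0 0 9.5 0 0 0 0.2;0 0 10 0 0 0 0.2;0 0 10 0 0 0 0.2'
python3 -m handwheel '-0.4 1 0 0 0 0 0.2;-1.6 3.5 0 0 0 0 0.2;-3.2 7 0 0 0 0 0.2;-4.8 10 0 0 0 0 0.2;-6.3 13 0 0 0 0 0.2;-7.7 16 0 0 0 0 0.2;-9.1 19 0 0 0 0 0.2;-10 21 0 0 0 0 0.2'
python3 -m handwheel '-0.3 0.5 0 0 0 0 0.2;-0.3 0.5 0 0 0 0 0.2;-0.3 0.5 0 0 0 0 0.2;-0.3 0.5 0 0 0 0 0.2'
python3 - <<'E'
from h import *
d=get_image("wrist"); d=get_image("wrist"); cv2.imwrite("pics/w8.png",d["color"][:,:,::-1]); s=status.observe(); print(s["position"],s["ft_force"],s["grip_width"])
for g in green(d,400): print(*g)
E
```

```text
time_s: 22.52
position: [0.6652, 0.1182, 0.1601]
tool_rot: [[-0.928, 0.373, 0.002], [0.373, 0.928, 0.0], [-0.002, 0.001, -1.0]]
ft_force: [0.4, 0.4, -0.5]
grip_width: 0.0295
gripper_force: 24.8
time_s: 23.18
position: [0.5621, 0.3312, 0.1572]
tool_rot: [[-0.928, 0.372, -0.003], [0.372, 0.928, -0.0], [0.003, -0.002, -1.0]]
ft_force: [-0.5, -0.1, -0.8]
grip_width: 0.0292
gripper_force: 24.8
time_s: 23.52
position: [0.5623, 0.332, 0.1582]
tool_rot: [[-0.927, 0.375, -0.001], [0.375, 0.927, -0.001], [0.001, -0.001, -1.0]]
ft_force: [-0.1, -0.4, -1.6]
grip_width: 0.0291
gripper_force: 24.9
[0.56247089 0.33194909 0.15853318] [-0.37880239  0.09004534 -1.05712026] 0.029462120718683298
[0.4485 0.214  0.1221] [0.4485 0.214  0.1211 0.1215]
[0.5616 0.3344 0.0725] [0.5616 0.3343 0.0715 0.0718]
```

View pics/w8.png

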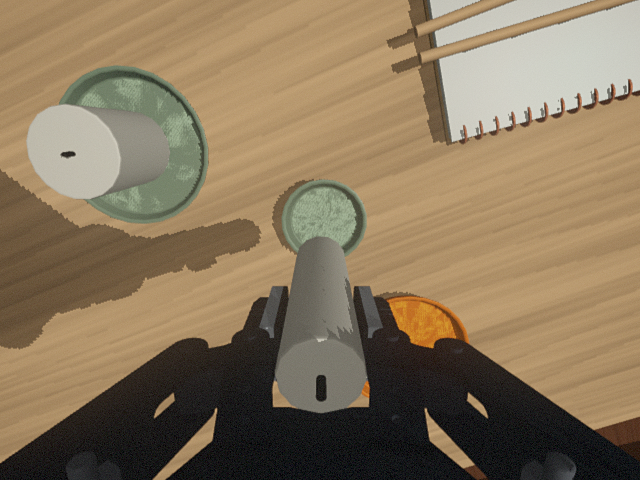

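The thin candle (column 321) is over the small saucer (324,219). I'll nudge it +1.5 mm in y and lower.

```bash
python3 -m handwheel '0 0.15 -1.5 0 0 0 0.2;0 0.15 -4 0 0 0 0.2;0 0.15 -6.5 0 0 0 0.2;0 0.15 -8 0 0 0 0.2;0 0.15 -8.6 0 0 0 0.2;0 0.15 -8.8 0 0 0 0.2;0 0.15 -8.8 0 0 0 0.2;0 0.15 -8.8 0 0 0 0.2'
python3 -m handwheel '0 0 -0.1 0 0 0 0.2;0 0 -0.2 0 0 0 0.2;0 0 -0.2 0 0 0 0.2'
```

```text
time_s: 24.28
position: [0.5626, 0.3346, 0.0721]
tool_rot: [[-0.927, 0.374, 0.002], [0.374, 0.927, 0.001], [-0.002, 0.001, -1.0]]
ft_force: [-0.6, 0.1, -0.7]
grip_width: 0.0292
gripper_force: 24.8
time_s: 24.53
position: [0.562, 0.3347, 0.0692]
tool_rot: [[-0.928, 0.373, 0.001], [0.373, 0.928, 0.0], [-0.001, 0.001, -1.0]]
ft_force: [-0.4, -0.5, -0.7]
grip_width: 0.0292
gripper_force: 24.8
```

```bash
python3 -m handwheel '0 0 -0.05 0 0 0 0.2;0 0 -0.1 0 0 0 0.2;0 0 -0.1 0 0 0 0.2'
```

```text
time_s: 24.78
position: [0.5618, 0.3346, 0.0678]
tool_rot: [[-0.928, 0.373, -0.0], [0.373, 0.928, -0.0], [0.0, -0.0, -1.0]]
ft_force: [-0.3, -0.0, -1.8]
grip_width: 0.029
gripper_force: 24.8
```

```bash
python3 -m handwheel '0 -0.05 -0.05 0 0 0 0.2;0 -0.1 -0.1 0 0 0 0.2;0 -0.1 -0.1 0 0 0 0.2'; python3 -m handwheel '0 0 -0.05 0 0 0 0.2;0 0 -0.1 0 0 0 0.2;0 0 -0.1 0 0 0 0.2'
```

```text
time_s: 25.03
position: [0.5619, 0.3335, 0.0667]
tool_rot: [[-0.928, 0.374, -0.0], [0.374, 0.928, -0.0], [0.0, -0.0, -1.0]]
ft_force: [0.0, 0.4, -1.3]
grip_width: 0.0292
gripper_force: 24.8
time_s: 25.28
position: [0.5619, 0.3336, 0.0657]
tool_rot: [[-0.928, 0.374, -0.0], [0.374, 0.928, -0.0], [0.0, -0.0, -1.0]]
ft_force: [-0.7, 1.2, -1.0]
grip_width: 0.0293
gripper_force: 24.8
```

```bash
python3 -m handwheel '0 0 -0.05 0 0 0 0.2;0 0 -0.05 0 0 0 0.2'
```

```text
time_s: 25.45
position: [0.5619, 0.3336, 0.0656]
tool_rot: [[-0.928, 0.374, 0.0], [0.374, 0.928, 0.0], [-0.0, 0.0, -1.0]]
ft_force: [-1.3, -1.5, 1.4]
grip_width: 0.029
gripper_force: 25.1
```

It has touched down. I'll release, lift straight up, move clear and check.

```bash
python3 -m handwheel '0 0 0 0 0 0 0.35;0 0 0 0 0 0 0.4;0 0 0 0 0 0 0.45;0 0 0 0 0 0 0.6;0 0 0 0 0 0 0.8;0 0 0 0 0 0 1;0 0 0 0 0 0 1;0 0 0 0 0 0 1'
python3 -m handwheel '0 0 0 0 0 0 1;0 0 1 0 0 0 1;0 0 3 0 0 0 1;0 0 6 0 0 0 1;0 0 10 0 0 0 1;0 0 14 0 0 0 1;0 0 16.5 0 0 0 1;0 0 16.5 0 0 0 1'
python3 -m handwheel '-18 8 0 0 0 0 1;-18 8 0 0 0 0 1;-18 8 0 0 0 0 1;-18 8 0 0 0 0 1;-18 8 0 0 0 0 1;-18 8 0 0 0 0 1;-18 8 0 0 0 0 1'
python3 - <<'E'
from h import *
d=get_image("wrist"); d=get_image("wrist"); d=get_image("wrist"); s=status.observe(); print(s["position"],s["ft_force"])
for g in green(d,400): print(*g)
tops(d,140,(.116,.096,.081)); print("top")
d=get_image("top"); tops(d,150,(.116,.096,.081)); 
for g in green(d): print(*g)
d=get_image("scene"); cv2.imwrite("pics/s9.png",d["color"][:,:,::-1])
tops(d,150,(.116,.096,.081))
for g in green(d): print(*g) if g[0][0]>0 else 0
E
```

```text
time_s: 26.12
position: [0.5619, 0.3337, 0.0653]
tool_rot: [[-0.928, 0.373, 0.0], [0.373, 0.928, 0.0], [-0.0, 0.0, -1.0]]
ft_force: [-0.3, -0.2, 0.1]
grip_width: 0.0854
gripper_force: 0.0
time_s: 26.78
position: [0.5633, 0.3343, 0.238]
tool_rot: [[-0.928, 0.373, 0.011], [0.373, 0.928, 0.004], [-0.009, 0.008, -1.0]]
ft_force: [0.6, -0.4, -0.2]
grip_width: 0.0854
gripper_force: 0.0
time_s: 27.37
position: [0.3806, 0.4142, 0.231]
tool_rot: [[-0.929, 0.371, 0.001], [0.371, 0.929, 0.0], [-0.0, 0.001, -1.0]]
ft_force: [1.0, -0.7, 0.0]
grip_width: 0.0848
gripper_force: 0.0
[0.38282068 0.41318101 0.23025294] [-0.09007054 -0.01634555 -1.2508276 ]
[0.4472 0.2148 0.1226] [0.4474 0.2147 0.1209 0.1218]
[0.56   0.3354 0.0731] [0.5606 0.3352 0.0707 0.0729]
[ 0.4579 -0.0135  0.0788] [ 0.4476 -0.0167  0.0361  0.0799]
top
top z 0.116 px [198.3 203.8] xy,axes [0.5602 0.3349 0.0246 0.0268]
top z 0.096 px [327.9 233.6] xy,axes [ 0.4762 -0.0274  0.0406  0.0418]
top z 0.081 px [242.1 245.1] xy,axes [0.4467 0.217  0.0541 0.06  ]
[0.5616 0.3363 0.0711] [0.5612 0.336  0.0692 0.0697]
[ 0.4765 -0.0259  0.0948] [ 0.4762 -0.0261  0.0925  0.0938]
[0.4476 0.215  0.1213] [0.4477 0.2151 0.1194 0.1199]
top z 0.116 px [440.1 272.5] xy,axes [0.567  0.3339 0.0242 0.0291]
[ 0.4836 -0.0275  0.0942] [ 0.4835 -0.0287  0.0899  0.0934]
[0.455  0.2129 0.1206] [0.4542 0.2126 0.1158 0.1201]
[0.5679 0.3329 0.0703] [0.5674 0.3329 0.0665 0.0701]
```

View pics/s9.png

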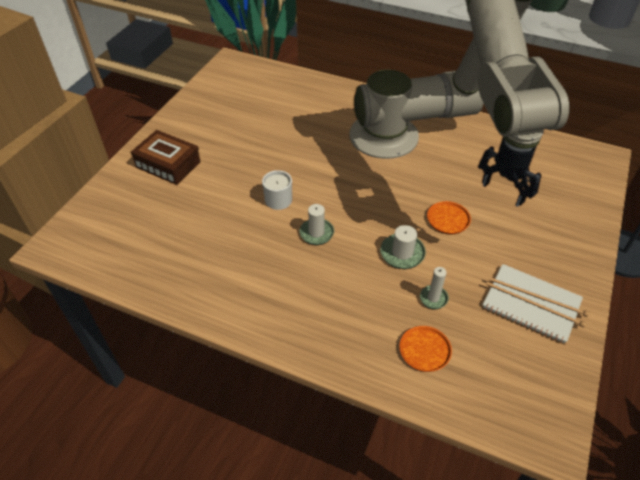

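The final scene shows the thick candle on the large saucer (404,245), the middle on the medium (316,225) and the thin on the small (435,290). All three are upright and within about 2 mm of centre. The jar, notebook and trinket box haven't moved. The gripper is clear, so I'll hand in.

```bash
python3 -m handwheel '0 0 0 0 0 0 1;0 0 0 0 0 0 1;0 0 0 0 0 0 1'; python3 -c "
from rig import env
print(env.close_job())"
```

```text
time_s: 27.87
position: [0.3823, 0.4134, 0.2302]
tool_rot: [[-0.927, 0.374, -0.0], [0.374, 0.927, -0.0], [0.0, -0.0, -1.0]]
ft_force: [0.4, 0.1, 1.0]
grip_width: 0.0856
gripper_force: 0.0
the job is handed in; nothing more can be done
None
```

I handed the job in at about 28 s: all three candles stand upright within about 2 mm of the centre of their matching green saucers, and the jar candle, notebook and trinket box were left in place.

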